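# Roll a bottle up a sloped gutter into its top rest

### The arm

A 7-joint arm with a two-finger parallel gripper is mounted at the origin on a cart in front of the work surface, level with it; the furniture and walls round the work are solid. World frame = base frame: x ahead of the robot, y to its left, z up, the work surface at z = 0. Lengths are in m, angles in degrees, forces in N, time in s.
With the tool pointing down it reaches from about 0.4 to 0.85 m from the base axis. Payload 6.9 kg.
Tool frame: the origin (TCP) lies at the very end of the fingers, on their centre line; the grasp point (between the pads) lies 19 mm behind it; z points along the fingers, y is the line along which they close (so a half turn about z gives the same grasp; the last joint's range is limited). The gripper opens to 85 mm and grips with 20 to 120 N. Pads are 22 mm wide; open, the fingers measure 114 mm over their backs; the gripper's body (76 mm by 85 mm) begins 54 mm behind the grasp point. The pads swing forward as they close: fully open they stand 13 mm farther back than shut.
Start: joints at [82.821, 29.078, -13.613, 85.955, 7.202, 65.827, -8.869], TCP at [0.143, -0.608, 0.231] pointing down, gripper open.
Joint ranges: [-176.47, 176.47], [-13.61, 117.27], [-81.72, 77.17], [0.22, 143.17], [-87.28, 267.28], [10, 112.55], [-165.47, 165.47]. Speed limits (degrees/s): [136.94, 136.94, 180, 180, 180, 180, 180].

### API

Orientations are given as a 3x3 rotation matrix whose columns are the frame's x, y, z axes.
In Python, from rig import get_state, eyes, order, nets gives the robot as it stands.
- The arm moves only by the tool carry_out, never from a script. Its argument "rows" is text: rows parted by semicolons, each of 7 numbers parted by spaces: the shift along the tool's x, y, z as a fraction of full scale, then the turn, a rotation vector about the tool's x, y, z as a fraction of full scale, then the gripper command: -1 is fully open, 1 is shut, values between are in proportion. In form: dx dy dz ax ay az hand; .... A call has 1 to 10 rows; each row shifts and turns the commanded pose from where the row before left it, along the tool's axes as they then stand; what a row does not reach is not made up. Full scale, the value 1, is 0.25 m for a shift and pi rad for a turn. A row lasts 1/8 s, in which the tool goes at most 62.5 mm and 10.7 degrees, less where a joint would pass 70% of its speed; a pose out of reach is approached as far as the arm can. A call with a number of a shift or a turn outside -1 to 1 is refused whole. A call with a gripper value outside its range is refused whole. The fingers move at their own pace and stop on an object; "grip_force" is the grip in N (left out, the last holds). Time passes only in rows, so rows that do not move let the fingers close. It gives the time, the measured TCP pose, the force, the opening and the grip force at its end, in the units of the state.
- get_state(): the state, without advancing time (a new reading comes with each control period).
- eyes.camera(name): name is "side" or "top"; returns (picture, depth): 420x560x3 uint8, blue, green, red; 420x560 float32, m along the optical axis (not along the pixel's ray), 0 where there is no reading.
- eyes.calibration(name): a dict with "mtx" (3x3 intrinsics, pixels), "k1" (the pictures are not rectified: a ray, as slopes to the right and down, at radius r is drawn at 1 + k1 r^2 times it, then the intrinsics apply), "rvec" (rotation vector, rad) and "tvec" (3), from world to camera coordinates, as OpenCV has them. Camera axes: x right, y down, z forward; pixel columns grow to the right and rows downward; lengths in m; the calibration is good to about 2 mm. A picture is of the moment at which its call begins. calibration takes no time and is no camera call.
- order.job_done(): hands the job in; it is judged then, once.
Trained networks look in the newest picture that a camera, given by its name, has taken for a name from the list of things; names that differ only in an ending like _2 or _b are one class to them, and where a whole thing is asked for, a point or a joint stands for the part that bears it (a point fixed in the world has none). Each returns a list of dicts, best first, with "confidence" (0 to 1); they miss things now and then, are a little off and sometimes report something else, mostly with a low value. They report only what shows in the picture. A call takes as long as a camera call.
- nets.look_for(camera, name): "xy" ([column, row] as shares, 0 to 1, of the picture: columns of its width, rows of its height, amid what is visible of it).
The state is a dict: "clock": time; "q": joint angles; "joint_vel": joint speeds; "joint_torque": joint torques, N m; "tool_pos": TCP position; "ee_rot": TCP orientation; "wrist_force": force on the tool from outside, world axes, zero at the start; "wrist_torque": the same for the moment, N m; "grip_width": opening from 0.0 (shut) to 1.0 (fully open); "grasp_force": force on a finger pad.
Only numpy, scipy, OpenCV 4.12 (cv2) and the standard library are available. Lean on these libraries where they do the work, as an engineer would, in place of code of your own. Each camera call takes 0.05 s, during which the arm holds its last target. There are 200 camera calls.

### The job

A two-lane sloped bottle rack stands on the bench with a bottle lying on its side at the bottom of each lane. With the fingertips, steadily push the narrow-necked bottle (the one with the small cap) up its lane, over the crest and into the rest against the top stop, so that it stays there and does not roll back; do not lift or flick it. Leave the other bottle, with the broad cap, at the bottom of its lane, and leave the things standing round the rack alone.

Things in the scene. Friction and masses are not known exactly. Their poses are not given: they have to be found in the camera images.
- rack: fixed aluminium rack, 240 mm long (x), 226 mm wide (y). Origin: centre of its underside, on the bench; x points level up the lanes, from the low lip to the top stop, y to the left of that, z up. Two lanes, centred at y = +55 and -55 mm, each 104 mm wide between 6 mm side walls 28 mm higher than the bed. The lip, 8 mm thick and 12 mm high above the bed, has its inner face at x = -115 mm
- rack_bed: the rack's sloping bed (fixed to it), rising 8 degrees from z = 22 mm (in the rack's frame) at the lip to the crest. Origin: on its upper face at the foot of the lip, midway between the lanes; x up the slope, z square out of the bed. The narrow-necked bottle lying on it has its axis at z = 25 mm here
- rack_crest (a point): the crest at the top of the sloping bed, midway between the lanes, at x = 66 mm, z = 47 mm of the rack; axes as the rack's. Behind it the rest falls 12 degrees to the stop
- rack_stop (a point): foot of the top stop, a wall with its face at x = 112 mm and its top at z = 86 mm of the rack; axes as the rack's. Home in the rest, the narrow-necked bottle has its axis at x = 87 mm, z = 69 mm of the rack; once its axis is past the crest it rolls the last bit by itself
- narrow_bottle_mid (a point): the narrow-necked bottle to be rolled: amber glass, on its side across one lane (which one varies) and leaning on the lip; 50 mm diameter, 101 mm long, cap 28 mm across; 0.13 to 0.25 kg, rolls freely. The point lies on its axis 35 mm from its foot, midway along its straight body (its balance point is near 43 mm); its z points along the axis from foot to cap (towards the rack's +y)
- wide_bottle_mid (a point): the broad-capped bottle, to be left alone: clear bottle lying on its side at the bottom of the other lane, 55 mm diameter, 96 mm long, its cap 44 mm across; the point lies on its axis 35 mm from its foot
- beaker: bystander: glass beaker, 60 mm across and 68 mm high, standing; origin under its centre
- standing_bottle: bystander: white plastic bottle, 50 mm across and 95 mm high, standing; origin under its centre
- ring_stand: fixed furniture to keep the hand and arm clear of: ring stand with a 12 mm rod 445 mm high standing 76 mm behind the origin, and a boss and horizontal ring about 300 mm above the bench reaching some 175 mm from the rod towards the robot; base plate 125 x 200 mm, 14 mm high
- dish_stack: bystander: stack of round dishes, 90 mm across and 47 mm high; origin under its centre

How it is judged:
By the outcome, as a careful person would: the job done as asked, in the order asked, and still so for the second after the job is handed in, with the robot touching nothing.
It also fails if it takes over 42 s, if anything falls off the work surface, if the arm or the gripper's body presses on something with over 40 N, if the wrist force passes 120 N, or if a joint passes its speed limit or range.

## Working session

There is one attempt and no reset: what is moved stays moved. The work goes in short steps, Python scripts to look and compute and a tool call to move; the robot and the scene stay as the last step left them, time stands still between calls to the robot, and variables do not carry over. Pictures are saved under pics/ and viewed, at most 10 in all, crops included, and the job is handed in when it is done.

Besides the shell and the picture viewer there is one more tool, called by a JSON object that holds its "api" and its "payload", one argument or row to a line. carry_out: Moves the arm, as the interface text tells. Shift numbers are shares of 0.25 m and turn numbers shares of pi rad, none past 1 either way. Its arguments: {"type":"object","properties":{"rows":{"type":"string"},"grip_force":{"type":"number"}},"required":["rows"]}

```bash
mkdir -p pics
cat > h.py <<'E'
import numpy as np, cv2
from rig import get_state, eyes, order, nets
def cal(n):
    c=eyes.calibration(n); R=cv2.Rodrigues(np.array(c["rvec"],float))[0]; return np.array(c["mtx"]),c["k1"],R,np.array(c["tvec"],float).ravel()
def unproj(n,uv,d):
    K,k1,R,t=cal(n); uv=np.atleast_2d(uv).astype(float)
    s=cv2.undistortPoints(uv[:,None],K,np.array([k1,0,0,0.]))[:,0]
    P=np.c_[s,np.ones(len(s))]*np.reshape(d,(-1,1)); return (P-t)@R
def proj(n,P):
    K,k1,R,t=cal(n); return cv2.projectPoints(np.atleast_2d(P).astype(float),R,t,K,np.array([k1,0,0,0.]))[0][:,0]
def cloud(n,D):
    v,u=np.nonzero(D>0); return np.c_[u,v],unproj(n,np.c_[u,v],D[v,u])
E
python3 - <<'E'
from h import *
np.set_printoptions(precision=4,suppress=True)
for n in("side","top"):
    I,D=eyes.camera(n); cv2.imwrite(f"pics/{n}0.png",I); np.save(f"{n}0.npy",D)
    for o in("rack","rack_crest","rack_stop","narrow_bottle_mid","wide_bottle_mid","beaker","standing_bottle","ring_stand","dish_stack"):
        for r in nets.look_for(n,o)[:2]:
            u=np.array(r["xy"])*[560,420]; i=np.clip(u.astype(int),0,[559,419]); d=D[i[1],i[0]]
            print(n,o,round(r["confidence"],2),u.round(),unproj(n,u,d)[0])
s=get_state();print(s["clock"],s["tool_pos"],s["ee_rot"])
E
```

```text
side rack 0.66 [293. 197.] [0.5065 0.022  0.0776]
side rack_crest 0.83 [290. 200.] [0.5144 0.0479 0.0824]
side rack_stop 0.71 [292. 198.] [0.5085 0.0221 0.0733]
side narrow_bottle_mid 0.81 [263. 171.] [ 0.5842 -0.1514  0.0585]
side narrow_bottle_mid 0.75 [290. 199.] [0.5164 0.0449 0.0844]
side beaker 0.67 [327. 250.] [0.4368 0.2282 0.0593]
side standing_bottle 0.74 [322. 317.] [0.4755 0.4485 0.0684]
side ring_stand 0.44 [294. 197.] [ 0.4983 -0.0269  0.0436]
side dish_stack 0.92 [249. 289.] [0.6207 0.3385 0.0427]
top rack 0.6 [341. 235.] [ 0.5199 -0.0544  0.0433]
top rack_crest 0.75 [340. 236.] [ 0.5151 -0.0481  0.0699]
top rack_stop 0.81 [341. 239.] [ 0.5089 -0.0568  0.0403]
top narrow_bottle_mid 0.85 [384. 211.] [ 0.5791 -0.1669  0.0709]
top wide_bottle_mid 0.59 [384. 255.] [ 0.4635 -0.1597  0.0746]
top beaker 0.87 [241. 274.] [0.4245 0.211  0.0259]
top standing_bottle 0.81 [158. 257.] [0.4715 0.4131 0.0918]
top dish_stack 0.28 [341. 237.] [ 0.5148 -0.0509  0.0675]
1.0 [ 0.1429 -0.6084  0.2313] [[ 0.9735  0.2287 -0.    ]
 [ 0.2287 -0.9735  0.    ]
 [-0.     -0.     -1.    ]]
```

View pics/side0.png

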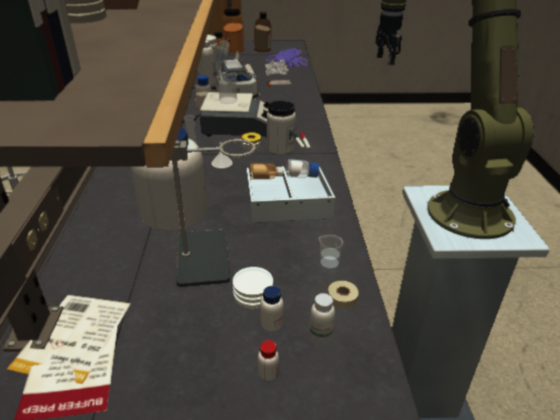

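View pics/top0.png

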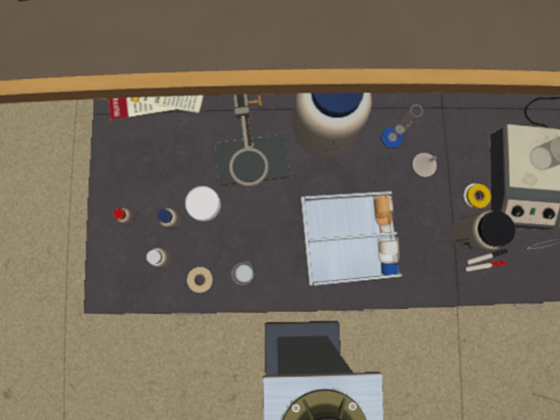

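The top view shows the rack around (350,238), with its lip on the right. The amber narrow bottle is in the upper lane at (384,211), cap towards the robot. The white bottle with the broad blue cap is in the lower lane at (388,258). The ring is at (248,166) and a tall jar at (495,230). Next I'll fit the rack pose.

Run:
```python
from h import *
from scipy.optimize import minimize
np.set_printoptions(precision=4,suppress=True)
I=cv2.imread("pics/top0.png");D=np.load("top0.npy")
uv,P=cloud("top",D)
def at(u,v): return unproj("top",[u,v],D[v,u])[0]
for nm,u,v in(("jar",495,230),("ring l",248,184),("ring r",266,166),("stirrer?",340,120),("funnel",425,165),("bench",420,230)): print(nm,at(u,v))
m=(uv[:,0]>285)&(uv[:,0]<415)&(uv[:,1]>175)&(uv[:,1]<300)&(P[:,2]>0.014)&(P[:,2]<0.13)
Q=P[m]; print(len(Q)); r=cv2.minAreaRect(Q[:,:2].astype(np.float32)*1000); print("rect mm",r); print(cv2.boxPoints(r))
# model heightmap fit: bottles excluded
def H(x,y):
    z=np.where(x<66,22+np.tan(np.radians(8))*(x+115),47-np.tan(np.radians(12))*(x-66))
    z=np.where(x>112,86,z); z=np.where(x<-115,34,z)
    z=np.where((np.abs(y)<3)|(np.abs(y)>107),z+28,z)
    return np.where((x<-123)|(x>118)|(np.abs(y)>113),0,z)
m=(uv[:,0]>285)&(uv[:,0]<415)&(uv[:,1]>175)&(uv[:,1]<300); A=P[m]*1000
def loc(p,A):
    c,s=np.cos(p[2]),np.sin(p[2]); d=A[:,:2]-p[:2]; return d[:,0]*c+d[:,1]*s,-d[:,0]*s+d[:,1]*c
def cost(p):
    x,y=loc(p,A); w=~((x>-123)&(x<-45)&(np.abs(y)<113)); e=np.abs(A[:,2]-H(x,y)-p[3]); return np.minimum(e,25)[w].mean()
best=min((minimize(cost,[510+dx,-50+dy,np.radians(90+a),0],method="Nelder-Mead",options=dict(initial_simplex=np.array([[510+dx,-50+dy,np.radians(90+a),0]]*5)+np.vstack([np.zeros(4),np.diag([6,6,.04,2])]))) for dx in(-8,0,8) for dy in(-10,0,10) for a in(-3,0,3)),key=lambda r:r.fun)
p=best.x; print("pose",p[:2],np.degrees(p[2]),p[3],best.fun)
np.save("pose.npy",p)
x,y=loc(p,A); b=(x>-118)&(x<-55)&(y<-8)&(y>-100)&(A[:,2]>58)
B=np.c_[x,y,A[:,2]][b]; print("bottle pts",len(B),B.min(0),B.max(0))
for y0 in range(-100,0,12):
    k=(B[:,1]>=y0)&(B[:,1]<y0+12)
    if k.sum(): print(y0,k.sum(),B[k][:,0].mean(),B[k][:,2].max())
# overlay
c,s=np.cos(p[2]),np.sin(p[2]); W=lambda X:np.c_[p[0]+c*X[:,0]-s*X[:,1],p[1]+s*X[:,0]+c*X[:,1],X[:,2]+p[3]]/1000
big=cv2.resize(I[170:310,280:420],None,fx=4,fy=4,interpolation=cv2.INTER_CUBIC)
for L in ([[-123,-113,34],[-123,113,34]],[[118,-113,86],[118,113,86]],[[66,-104,47],[66,104,47]],[[-115,-107,50],[66,-107,75]],[[-115,0,50],[66,0,75]],[[-115,107,50],[66,107,75]],[[-90,-105,50.],[-90,-4,50]]):
    q=(proj("top",W(np.array(L,float)))-[280,170]+.5)*4; cv2.line(big,tuple(map(int,q[0])),tuple(map(int,q[1])),(0,0,255),1)
cv2.imwrite("pics/ov.png",big)
```

```text
jar [ 0.5157 -0.4113  0.157 ]
ring l [0.6076 0.1707 0.3027]
ring r [0.6433 0.1342 0.3042]
stirrer? [ 0.7757 -0.0371  0.2056]
funnel [ 0.7105 -0.3011  0.0301]
bench [ 0.5325 -0.2843  0.0023]
8081
rect mm ((548.9365844726562, -61.915618896484375), (296.3724060058594, 276.7362365722656), 3.496110439300537)
[[ 392.5884   67.1585]
 [ 409.464  -209.0627]
 [ 705.2848 -190.9897]
 [ 688.4092   85.2315]]
pose [514.7372 -74.7387] 93.54152930041967 0.10219642530837905 2.362662553121442
bottle pts 496 [-117.6072  -99.8961   58.0036] [-74.7045  -8.4836  78.3002]
-100 77 -95.24639246723464 78.30023178721255
-88 76 -94.48299822222508 77.39672175776683
-76 77 -95.24956695817886 76.59420124606761
-64 77 -94.87409476705737 75.26299388421178
-52 76 -95.26414488481568 76.94475927690736
-40 67 -95.96931040098663 72.36354172539146
-28 30 -97.55383793350668 65.683389985348
-16 16 -97.74310811769337 64.4585495006164
```

View pics/ov.png

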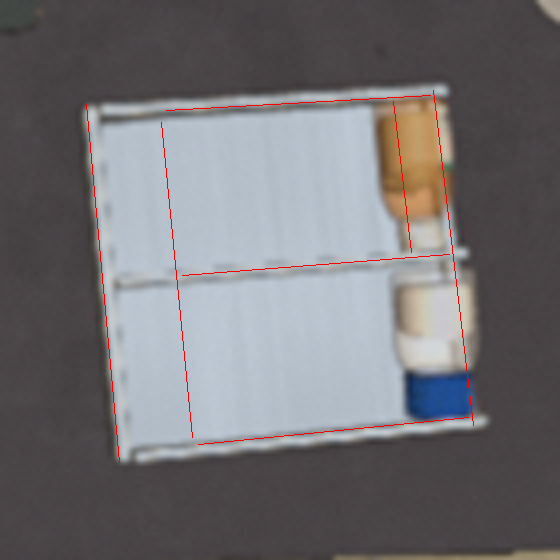

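{"api": "carry_out", "payload": {
  "rows": "0.208 -0.113 0 0 0 0 0.5;0.208 -0.113 0 0 0 0 0.5;0.208 -0.113 0 0 0 0 0.5;0.208 -0.113 0 0 0 0 0.5;0.208 -0.113 0 0 0 0 0.5;0.208 -0.113 0 0 0 0 0.5;0.208 -0.113 0 0 0 0 0.5;0.208 -0.113 0 0 0 0 0.5;0.208 -0.113 0 0 0 0 0.5;0.208 -0.113 0 0 0 0 0.5"
}}

```text
clock: 2.25
tool_pos: [0.5858, -0.2133, 0.2314]
ee_rot: [[0.974, 0.228, 0.0], [0.228, -0.974, -0.0], [0.0, 0.0, -1.0]]
wrist_force: [1.3, -0.7, 1.0]
grip_width: 0.251
grasp_force: 0.0
```

{"api": "carry_out", "payload": {
  "rows": "0 0 0 0 0 -0.0558 0.5;0 0 0 0 0 -0.0558 0.5;0 0 0 0 0 -0.0558 0.5;0 0 0 0 0 -0.0558 0.5;0 0 0 0 0 -0.0558 0.5;0 0 0 0 0 -0.0558 0.5;0 0 0 0 0 -0.0558 0.5;0 0 0 0 0 -0.0558 0.5;0 0 0 0 0 0 0.5"
}}

```text
clock: 3.38
tool_pos: [0.5845, -0.2147, 0.2311]
ee_rot: [[-0.061, 0.998, -0.0], [0.998, 0.061, 0.0], [0.0, -0.0, -1.0]]
wrist_force: [0.1, 0.1, -0.6]
grip_width: 0.251
grasp_force: 0.0
```

```bash
cat > st.py <<'E'
from h import *
np.set_printoptions(precision=4,suppress=True)
p=np.load("pose.npy"); s=get_state(); t=np.array(s["tool_pos"])*1000
c,sn=np.cos(p[2]),np.sin(p[2]); R=np.array([[c,-sn,0],[sn,c,0],[0,0,1]])
print(s["clock"],"tcp in rack mm",R.T@(t-[p[0],p[1],p[3]]),"rot in rack",R.T@np.array(s["ee_rot"]),"F",R.T@np.array(s["wrist_force"]),s["grip_width"])
print(np.array(s["q"]))
E
python3 st.py
```

```text
3.375 tcp in rack mm [-143.9818  -60.9411  231.0158] rot in rack [[ 1.     -0.0008  0.0005]
 [-0.0008 -1.      0.0001]
 [ 0.0005 -0.0001 -1.    ]] F [ 0.0624 -0.1325 -0.6093] 0.250801308498868
[ 41.386   32.4654 -40.0402  86.1209  21.6296  69.3388   1.5754]
```

{"api": "carry_out", "payload": {
  "rows": "0 0 0.13 0 0 0 0.5;0 0 0.13 0 0 0 0.5;0 0 0.13 0 0 0 0.5;0 0 0.13 0 0 0 0.5;0 0 0.13 0 0 0 0.5;0 0 0.07 0 0 0 0.5;0 0 0.028 0 0 0 0.5;0 0 0 0 0 0 0.5"
}}

```text
clock: 4.38
tool_pos: [0.5849, -0.2145, 0.0447]
ee_rot: [[-0.061, 0.998, 0.0], [0.998, 0.061, -0.0], [-0.0, 0.0, -1.0]]
wrist_force: [0.2, -0.6, 0.3]
grip_width: 0.244
grasp_force: 0.0
```

```bash
python3 st.py
python3 - <<'E'
from h import *
I,D=eyes.camera("top"); J,_=eyes.camera("side")
a=cv2.resize(I[160:310,290:430],None,fx=2.8,fy=2.8,interpolation=2); b=cv2.resize(J[110:260,210:350],None,fx=2.8,fy=2.8,interpolation=2)
cv2.imwrite("pics/s1.png",np.hstack([a,b]))
E
```

```text
4.375 tcp in rack mm [-143.8003  -61.3654   44.5639] rot in rack [[ 1.     -0.0003 -0.0001]
 [-0.0003 -1.     -0.0004]
 [-0.0001  0.0004 -1.    ]] F [-0.6224 -0.2054  0.3116] 0.2441749118646646
[ 37.9027  43.0891 -33.9695  98.4457  30.8593  48.09    -6.5198]
```

View pics/s1.png

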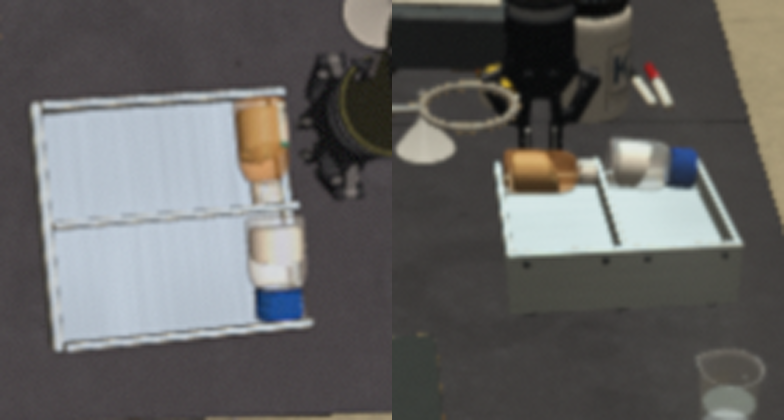

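The fingertips sit just outside the lip, level with the amber bottle's body (side view about (540,140), top view about (310,120)). Now pushing slowly.

{"api": "carry_out", "payload": {
  "rows": "0.02 0 -0.004 0 0 0 0.5;0.02 0 -0.004 0 0 0 0.5;0.015 0 0 0 0 0 0.5;0.015 0 -0.002 0 0 0 0.5;0.015 0 -0.002 0 0 0 0.5;0.015 0 -0.002 0 0 0 0.5;0.015 0 -0.002 0 0 0 0.5;0.015 0 -0.002 0 0 0 0.5;0.015 0 -0.002 0 0 0 0.5;0.015 0 -0.002 0 0 0 0.5"
}}

```text
clock: 5.72
tool_pos: [0.5829, -0.1769, 0.051]
ee_rot: [[-0.06, 0.998, 0.002], [0.998, 0.06, -0.004], [-0.004, 0.002, -1.0]]
wrist_force: [0.2, -6.7, 4.1]
grip_width: 0.248
grasp_force: 3.7
```

```bash
python3 st.py
python3 - <<'E'
from h import *
I,D=eyes.camera("top"); J,_=eyes.camera("side")
a=cv2.resize(I[160:310,290:430],None,fx=2.8,fy=2.8,interpolation=2); b=cv2.resize(J[110:260,210:350],None,fx=2.8,fy=2.8,interpolation=2)
cv2.imwrite("pics/s2.png",np.hstack([a,b]))
E
```

```text
5.725 tcp in rack mm [-106.2202  -61.7059   50.8596] rot in rack [[ 1.     -0.0014 -0.0037]
 [-0.0014 -1.     -0.0021]
 [-0.0037  0.0021 -1.    ]] F [-6.701   0.1797  4.0522] 0.2483948876823473
[ 34.8215  41.5675 -33.8768 100.5752  30.5567  47.1701 -10.1934]
```

View pics/s2.png

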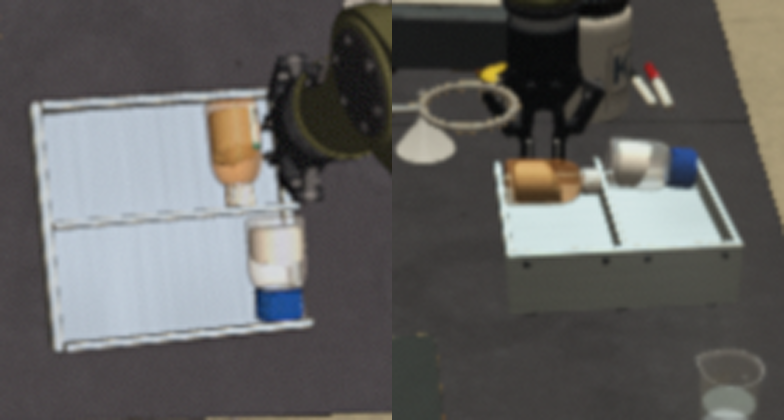

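The bottle has rolled about 27 mm up the lane and is still straight (top view about (234,150)). The other bottle hasn't moved. Continuing.

{"api": "carry_out", "payload": {
  "rows": "0.016 0 -0.0024 0 0 0 0.5;0.016 0 -0.0024 0 0 0 0.5;0.016 0 -0.0024 0 0 0 0.5;0.016 0 -0.0024 0 0 0 0.5;0.016 0 -0.0024 0 0 0 0.5;0.016 0 -0.0024 0 0 0 0.5;0.016 0 -0.0024 0 0 0 0.5;0.016 0 -0.0024 0 0 0 0.5;0.016 0 -0.0024 0 0 0 0.5;0.016 0 -0.0024 0 0 0 0.5"
}}

```text
clock: 7.08
tool_pos: [0.5804, -0.137, 0.0569]
ee_rot: [[-0.06, 0.998, 0.002], [0.998, 0.06, -0.004], [-0.004, 0.002, -1.0]]
wrist_force: [0.4, -6.7, 5.3]
grip_width: 0.251
grasp_force: 3.9
```

{"api": "carry_out", "payload": {
  "rows": "0.016 0 -0.0024 0 0 0 0.5;0.016 0 -0.0024 0 0 0 0.5;0.016 0 -0.0024 0 0 0 0.5;0.016 0 -0.0024 0 0 0 0.5;0.016 0 -0.0024 0 0 0 0.5;0.016 0 -0.0024 0 0 0 0.5;0.016 0 -0.0024 0 0 0 0.5;0.016 0 -0.0024 0 0 0 0.5;0.016 0 -0.0024 0 0 0 0.5;0.016 0 -0.0024 0 0 0 0.5"
}}

```text
clock: 8.32
tool_pos: [0.5778, -0.0971, 0.0628]
ee_rot: [[-0.06, 0.998, 0.002], [0.998, 0.06, -0.003], [-0.004, 0.002, -1.0]]
wrist_force: [-0.1, -7.2, 5.5]
grip_width: 0.25
grasp_force: 4.0
```

```bash
python3 st.py
python3 - <<'E'
from h import *
I,D=eyes.camera("top"); J,_=eyes.camera("side")
a=cv2.resize(I[160:310,290:430],None,fx=2.8,fy=2.8,interpolation=2); b=cv2.resize(J[110:260,210:350],None,fx=2.8,fy=2.8,interpolation=2)
cv2.imwrite("pics/s3.png",np.hstack([a,b]))
E
```

```text
8.325 tcp in rack mm [-26.17   -61.5834  62.7388] rot in rack [[ 1.     -0.0015 -0.0036]
 [-0.0015 -1.     -0.0018]
 [-0.0036  0.0018 -1.    ]] F [-7.1653  0.5343  5.5277] 0.24987556811304765
[ 28.0108  39.0691 -34.0013 103.6747  29.5042  46.2372 -17.5058]
```

View pics/s3.png

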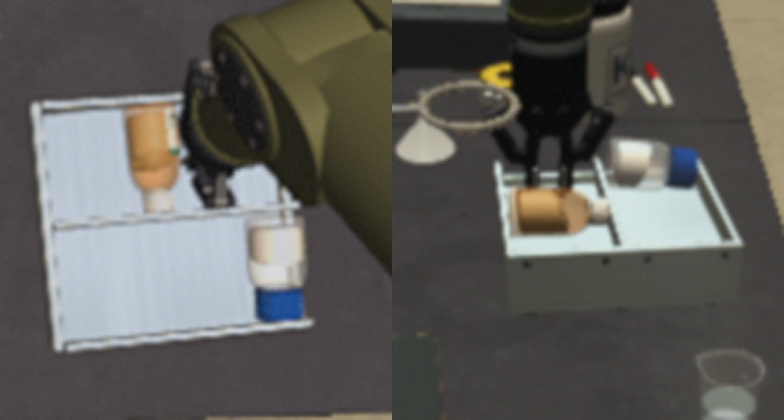

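The bottle is just past mid-slope and straight. My tip has crept too close to axis height, so I'll hold a lower line.

{"api": "carry_out", "payload": {
  "rows": "0.008 0 0.008 0 0 0 0.5;0.008 0 0.008 0 0 0 0.5;0.016 0 0 0 0 0 0.5;0.016 0 -0.0012 0 0 0 0.5;0.016 0 -0.0024 0 0 0 0.5;0.016 0 -0.0024 0 0 0 0.5;0.016 0 -0.0024 0 0 0 0.5;0.016 0 -0.0024 0 0 0 0.5;0.016 0 -0.0024 0 0 0 0.5;0.016 0 -0.0024 0 0 0 0.5"
}}

```text
clock: 9.68
tool_pos: [0.5747, -0.059, 0.0617]
ee_rot: [[-0.062, 0.998, -0.0], [0.998, 0.062, -0.001], [-0.001, -0.0, -1.0]]
wrist_force: [-0.1, -5.5, 4.0]
grip_width: 0.251
grasp_force: 2.8
```

```bash
python3 st.py
python3 - <<'E'
from h import *
I,D=eyes.camera("top"); J,_=eyes.camera("side")
a=cv2.resize(I[160:310,290:430],None,fx=2.8,fy=2.8,interpolation=2); b=cv2.resize(J[110:260,210:350],None,fx=2.8,fy=2.8,interpolation=2)
cv2.imwrite("pics/s4.png",np.hstack([a,b]))
E
```

```text
9.675 tcp in rack mm [ 12.0096 -60.8503  61.6148] rot in rack [[ 1.      0.0005 -0.0007]
 [ 0.0005 -1.      0.0003]
 [-0.0007 -0.0003 -1.    ]] F [-5.4584  0.4115  3.953 ] 0.2513482122740837
[ 24.4659  38.6439 -33.8644 104.8526  29.2714  45.4883 -21.0833]
```

View pics/s4.png

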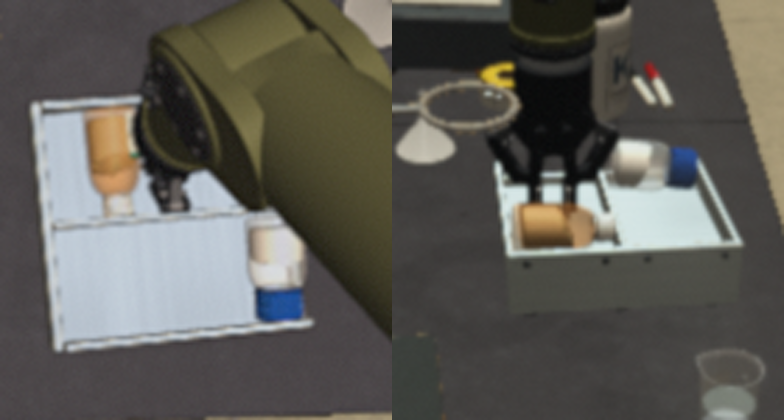

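The bottle is just short of the crest and straight (side view about (560,225)). Next I'll go over the crest slowly.

{"api": "carry_out", "payload": {
  "rows": "0.014 0 -0.002 0 0 0 0.5;0.012 0 -0.002 0 0 0 0.5;0.01 0 0 0 0 0 0.5;0.01 0 0 0 0 0 0.5;0.01 0 0 0 0 0 0.5;0.01 0 0 0 0 0 0.5;0.01 0 0 0 0 0 0.5;0.01 0 0 0 0 0 0.5;0.01 0 0 0 0 0 0.5;0.01 0 0 0 0 0 0.5"
}}

```text
clock: 11.02
tool_pos: [0.573, -0.0317, 0.0625]
ee_rot: [[-0.063, 0.998, -0.0], [0.998, 0.063, 0.0], [0.0, -0.0, -1.0]]
wrist_force: [0.6, 0.4, 0.2]
grip_width: 0.25
grasp_force: 0.0
```

```bash
python3 st.py
python3 - <<'E'
from h import *
I,D=eyes.camera("top"); J,_=eyes.camera("side")
a=cv2.resize(I[160:310,290:430],None,fx=2.8,fy=2.8,interpolation=2); b=cv2.resize(J[110:260,210:350],None,fx=2.8,fy=2.8,interpolation=2)
cv2.imwrite("pics/s5.png",np.hstack([a,b]))
E
```

```text
11.025 tcp in rack mm [ 39.3198 -60.8135  62.428 ] rot in rack [[ 1.      0.001   0.0005]
 [ 0.001  -1.      0.0003]
 [ 0.0005 -0.0003 -1.    ]] F [ 0.3571 -0.6196  0.1519] 0.24981064612301213
[ 21.8512  38.3053 -33.7966 105.4008  29.0425  45.1749 -23.6421]
```

View pics/s5.png

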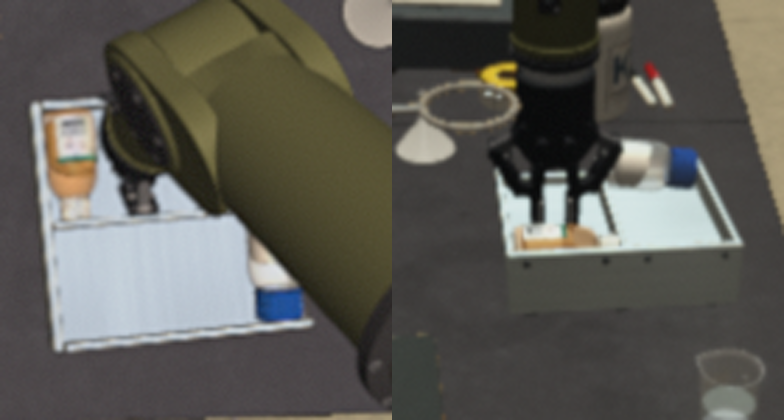

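The bottle rolled over the crest into the rest against the stop (top view about (72,160)), and the force has dropped to zero. Now I'll retreat back and up.

{"api": "carry_out", "payload": {
  "rows": "-0.06 0 0 0 0 0 0.5;-0.06 0 -0.02 0 0 0 0.5;0 0 -0.1 0 0 0 0.5;0 0 -0.1 0 0 0 0.5;0 0 -0.1 0 0 0 0.5;0 0 -0.1 0 0 0 0.5;0 0 -0.1 0 0 0 0.5;0 0 -0.1 0 0 0 0.5;0 0 0 0 0 0 0.5;0 0 0 0 0 0 0.5"
}}

```text
clock: 12.38
tool_pos: [0.5746, -0.0635, 0.2172]
ee_rot: [[-0.061, 0.998, -0.001], [0.998, 0.061, -0.0], [-0.0, -0.001, -1.0]]
wrist_force: [0.3, -0.8, -0.6]
grip_width: 0.245
grasp_force: 0.0
```

{"api": "carry_out", "payload": {
  "rows": "-0.16 0 0 0 0 0 0.5;-0.16 0 0 0 0 0 0.5;-0.16 0 0 0 0 0 0.5;-0.16 0 0 0 0 0 0.5;-0.16 0 0 0 0 0 0.5;0 0 0 0 0 0 0.5;0 0 0 0 0 0 0.5"
}}

```text
clock: 13.25
tool_pos: [0.587, -0.2614, 0.2167]
ee_rot: [[-0.062, 0.998, -0.001], [0.998, 0.062, 0.001], [0.002, -0.001, -1.0]]
wrist_force: [-0.1, -0.0, -0.3]
grip_width: 0.251
grasp_force: 0.0
```

```bash
python3 st.py
python3 - <<'E'
from h import *
I,D=eyes.camera("top"); J,_=eyes.camera("side")
a=cv2.resize(I[160:310,290:430],None,fx=2.8,fy=2.8,interpolation=2); b=cv2.resize(J[110:260,210:350],None,fx=2.8,fy=2.8,interpolation=2)
cv2.imwrite("pics/s6.png",np.hstack([a,b]))
E
```

```text
13.25 tcp in rack mm [-190.7382  -60.62    216.555 ] rot in rack [[ 1.      0.0007  0.0016]
 [ 0.0007 -1.      0.0014]
 [ 0.0016 -0.0014 -1.    ]] F [-0.0099  0.1301 -0.2639] 0.2511993225243826
[ 43.6414  34.6976 -38.4505  84.0244  22.1885  69.1225   5.7773]
```

View pics/s6.png

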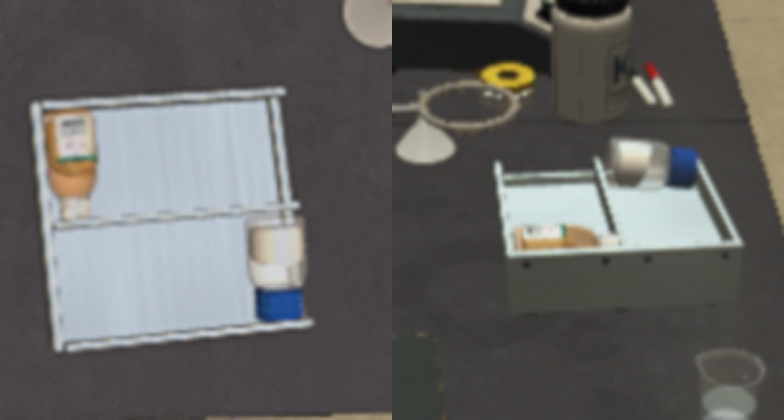

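The narrow bottle lies against the stop (top view about (72,160)). The broad-capped bottle is still at the lip, and the hand is clear.

```bash
python3 -c "
from rig import order
print(order.job_done())"
```

```text
the job is handed in; nothing more can be done
None
```

I pushed the narrow-necked bottle up its lane and over the crest, and it now rests against the top stop. The broad-capped bottle is still at the bottom of its lane, the arm stayed clear of everything else, and the job is handed in at about 13 s on the clock (no verdict was returned).

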